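# Run the upturned polisher at half throttle

## Task

Start the dust extractor: push the green button on the grey control box fully down and let it spring right back up (leave the red one alone). Then press the orange throttle paddle of the polisher down with the fingertips until its black pointer stands in the green band of the gauge, about half travel, and keep holding it there: the program finishes while the fingertips still hold the paddle in the green. Never let the pointer run into the red band, do not touch the polishing pad, and leave the wax jar, the bottle and the brush where they stand.

Things in the scene. Friction and masses are not known exactly. Their poses are not given: they have to be found in the camera images.
- control_box: Grey control box of the dust extractor, fixed to the bench, 90 x 150 mm, 60 mm tall, a green START and a red STOP button on its top, 35 mm either side of its middle. Origin: centre of its underside; y along its long side, START towards -y, STOP towards +y, z up. It stands in either of two places, the wax jar in the other.
- start_top (a point): Centre of the top face of the green START button (cap 32 mm across) on the control box. The cap goes straight down 6 mm.
- start (a joint): Travel of the green START button in m: 0 released, 0.006 fully down. Spring: about 6 N fully down, returns by itself.
- stop (a joint): Travel of the red STOP button in m: 0 released, 0.006 fully down, same size and spring as START. Must not be pressed.
- polisher: Polisher fixed upside down in a cradle, 390 mm long along its y axis: pad head at -y, handle and battery at +y, z up. Origin: on the bench straight below the press place of the paddle. Heights: handle 84 mm, motor 96, battery 70. Gauge: 40 to 86 mm to its +y side stands an upright white plate, 4 mm thick across x, top 141 mm high, with a green band and a red one below it on both faces.
- pad: White foam polishing pad with a yellow rim, 132 mm across and 30 mm thick, facing up on the polisher's head, its centre 280 mm to the polisher's -y side; the pad's top is 165 mm above the bench. Origin: centre of its underside. Not to be touched.
- paddle_press (a point): Where to press: top centre of the raised press pad (36 mm across the polisher, 50 mm along it) at the free end of the orange paddle; at rest 130 mm above the bench. Moves with the paddle. The paddle's spring: pressed here it starts to give at about 3 N, takes about 8 N at half travel (15 mm down) and 13 N at its stop (30 mm); it snaps back up when let go.
- paddle (a joint): Angle of the orange paddle in rad: 0 at rest (level), 0.30 at its stop, growing as the free end goes down. It hinges about the polisher's x direction, 120 mm above the bench, 100 mm to the -y side of the press place: 0.01 rad is 1 mm there. The pointer is in the green from 0.11 to 0.19 rad (press place 11 to 19 mm below rest) and in the red from 0.21 rad (21 mm).
- wax_jar: Blue wax jar with a black lid, 70 mm across, 65 mm tall, loose. Origin: centre of its underside. Leave alone.
- bottle: White bottle with a red cap, 64 mm across, 190 mm tall, loose. Origin: centre of its underside. Leave alone.
- brush: Flat detailing brush with wooden handle, 200 mm long, 42 mm wide, 20 mm thick, lying on the bench, loose. Origin: middle of its underside, x axis along it towards the bristles. Leave alone.

How it is judged:
On the way, in this order (a step that is already met when the one before it is completed fails the run):
1. the green START button is pushed fully down (at least 5 mm of its 6 mm) (value of joint start above 0.005 m), for 0.05 s.
2. the START button is released and back up, the paddle still at rest (value of joint start below 0.001 m and contact force between the fingers and control_box below 0.2 N and value of joint paddle below 0.03 rad), for 0.1 s.
3. the fingertips hold the paddle with the pointer in the green band for a second (value of joint paddle between 0.11 and 0.19 rad and contact force between the fingers and polisher above 2 N), for 1 s.
At the end, for the whole second after the job is handed in: The fingertips still press on the paddle (more than 2 N), it stands still with the pointer in the green band (0.11 to 0.19 rad), and the START button is up (under 1 mm) (all of step 3 and velocity of joint paddle between -0.05 and 0.05 rad/s and value of joint start below 0.001 m); the arm keeps its last pose, push and grip.
It fails at once if the paddle is pressed into the red band (past 0.21 rad) (value of joint paddle above 0.21 rad).
It fails at once if the red STOP button is pressed (more than 3 mm) (value of joint stop above 0.003 m).
It fails at once if the polishing pad is touched (contact force between any of the fingers, the arm and pad above 0.3 N).
It fails at once if the wax jar, the bottle or the brush is moved more than 20 mm (distance of any of wax_jar, bottle, brush from where it was at the start of the episode above 0.02 m).
It also fails if it takes over 38 s, if anything falls off the work surface, if the arm or the gripper's body presses on something with over 40 N, if the wrist force passes 120 N, or if a joint passes its speed limit or range.

## Robot

A 6-joint arm with a two-finger parallel gripper is mounted at the origin on the work surface. World frame = base frame: x ahead of the robot, y to its left, z up, the work surface at z = 0. Lengths are in m, angles in rad, forces in N, time in s.
With the tool pointing down it reaches from about 0.25 to 0.8 m from the base axis. Payload 3.9 kg.
Tool frame: the origin (TCP) lies on the centre line of the jaws, within the pads' length; the fingertips stand 25 mm ahead of it and the grasp point (between the pads) lies 6 mm ahead of it (robot.tips_ahead is the z of the fingertips in the tool frame, in m); z points along the fingers, y is the line along which they close (so a half turn about z gives the same grasp; the last joint's range is limited). The gripper opens to 85 mm and grips with 20 to 120 N. Pads are 22 mm wide; open, the fingers measure 114 mm over their backs; the gripper's body (76 mm by 85 mm) begins 54 mm behind the grasp point. The pads swing forward as they close: fully open they stand 13 mm farther back than shut.
Start: joints at [-1.168, 0.26, -0.138, 1.173, 0, 1.571], TCP at [0.206, -0.483, 0.256] pointing down, gripper open.
Joint ranges: [-2.78, 2.78], [-0.83, 1.72], [-1.28, 1.37], [-1.9, 2.12], [-1.57, 1.48], [-3.14, 3.14]. Speed limits (rad/s): [2.57, 2.57, 3.14, 3.14, 3.14, 3.14].

## Interface

Orientations are given as a 3x3 rotation matrix whose columns are the frame's x, y, z axes.
In Python, from workcell import state, optics, robot gives the robot as it stands. The module is installed in compiled form; this text tells all that it offers.
- The arm moves only by the tool drive_tool, never from a script. Its argument "steps" is a list of rows, each an object of numbers: "dx", "dy", "dz": the shift along the tool's x, y, z in mm; "turn": the turn about the tool's z in degrees; "grip": the finger opening in mm, from 0 to 85.4. In form: [{"dx": .., "dy": .., "dz": .., "turn": .., "grip": ..}, ...]. A call has 1 to 12 rows; each row shifts and turns the commanded pose from where the row before left it, along the tool's axes as they then stand; what a row does not reach is not made up. A row lasts 1/10 s, in which the tool goes at most 50 mm and 8.59 degrees, less where a joint would pass 70% of its speed; a pose out of reach is approached as far as the arm can. A call is refused whole if a number of a shift passes 50 or a number of a turn 8.59, either way. A call with a gripper value outside its range is refused whole. The fingers move at their own pace and stop on an object; the grip force is fixed at half the most. Time passes only in rows, so rows that do not move let the fingers close. It gives the time, the measured TCP pose, the force, the opening and the grip force at its end, in the units of the state.
- state(): the state, without advancing time (a new reading comes with each control period).
- optics.snapshot(name): name is "scene" or "side" or "wrist"; returns a dict with "frame" (384x512x3 uint8, blue, green, red), "fovy" (degrees; the focal length in pixels is half the picture's height over the tangent of half this angle, whatever the lens; pixels are square), "cx", "cy" (the principal point, pixels), "rvec" (rotation vector, rad) and "tvec" (3), from world to camera coordinates, as OpenCV has them; the wrist camera has in their place "hand_eye" (4x4, takes a point from camera to tool coordinates, whose origin is the TCP and whose axes are the flange's). Camera axes: x right, y down, z forward; pixel columns grow to the right and rows downward; lengths in m; the calibration is good to about 2 mm. A picture is of the moment at which its call begins: read the wrist's pose just before it. There is no depth.
- robot.finish_job(): hands the job in; it is judged then, once.
Trained networks look in a picture, given as the dict that the camera call returned (one of the last four; its "shot" number tells which), for a name from the list of things; names that differ only in an ending like _2 or _b are one class to them, and where a whole thing is asked for, a point or a joint stands for the part that bears it (a point fixed in the world has none). Each returns a list of dicts, best first, with "confidence" (0 to 1); they miss things now and then, are a little off and sometimes report something else, mostly with a low value. They report only what shows in the picture. A call takes as long as a camera call.
- optics.spot_in(picture, target): "position" ([x, y, z] in m, in the coordinates of the camera as it stood for that picture, good to about 4 mm: the middle of the surface that is visible of it).
The state is a dict: "time": time; "joints": joint angles; "dq": joint speeds; "effort": joint torques, N m; "eef_pos": TCP position; "eef_rot": TCP orientation; "contact_force": force on the tool from outside, world axes, zero at the start; "wrist_torque": the same for the moment, N m; "opening": finger opening in m; "finger_force": force on a finger pad.
Only numpy, scipy, OpenCV 4.12 (cv2) and the standard library are available. Lean on these libraries where they do the work, as an engineer would, in place of code of your own. Each camera call takes 0.05 s, during which the arm holds its last target. There are 200 camera calls.

## Working session

There is one attempt and no reset: what is moved stays moved. The work goes in short steps, Python scripts to look and compute and a tool call to move; the robot and the scene stay as the last step left them, time stands still between calls to the robot, and variables do not carry over. Pictures are saved under pics/ and viewed, at most 10 in all, crops included, and the job is handed in when it is done.

Besides the shell and the picture viewer there is one more tool, called after ">>>" in YAML: its name, and indented under it one key for each argument. drive_tool: Moves the arm, as the interface text tells. Its arguments: {"type":"object","properties":{"steps":{"type":"array","items":{"type":"object","properties":{"dx":{"type":"number"},"dy":{"type":"number"},"dz":{"type":"number"},"turn":{"type":"number"},"grip":{"type":"number"}}}}},"required":["steps"]}

```bash
mkdir -p pics
cat > h.py <<'E'
import numpy as np, cv2
from workcell import state, optics, robot
def look(cam,names,save=None):
    s=state(); p=optics.snapshot(cam)
    if save: cv2.imwrite('pics/'+save,p['frame'])
    for n in names:
        for d in optics.spot_in(p,n)[:2]:
            c=np.array(d['position'])
            if cam=='wrist':
                H=np.array(p['hand_eye']); w=np.array(s['eef_rot'])@(H[:3,:3]@c+H[:3,3])+np.array(s['eef_pos'])
            else:
                R=cv2.Rodrigues(np.array(p['rvec'],float))[0]; w=R.T@(c-np.array(p['tvec']).ravel())
            print(cam,n,np.round(w,3),round(d['confidence'],2))
    return p
def proj(p,X):
    f=p['frame'].shape[0]/2/np.tan(np.radians(p['fovy']/2))
    c=cv2.Rodrigues(np.array(p['rvec'],float))[0]@np.array(X)+np.array(p['tvec']).ravel()
    return f*c[0]/c[2]+p['cx'],f*c[1]/c[2]+p['cy']
E
python3 - <<'E'
from h import *
N=['control_box','start_top','polisher','pad','paddle_press','wax_jar','bottle','brush']
for c in ['scene','side']: look(c,N,c+'1.png')
s=state();print(s['time'],np.round(s['eef_rot'],3))
a=cv2.imread('pics/scene1.png');b=cv2.imread('pics/side1.png')
cv2.imwrite('pics/both.png',cv2.resize(np.vstack([a,b]),(800,1200))[:, :])
E
```

```text
scene control_box [0.477 0.283 0.063] 0.79
scene control_box [ 0.358 -0.18   0.094] 0.63
scene start_top [0.45  0.24  0.089] 0.67
scene start_top [ 0.68  -0.252  0.17 ] 0.46
scene polisher [ 0.644 -0.093  0.079] 0.87
scene pad [ 0.679 -0.252  0.168] 0.95
scene pad [0.45  0.237 0.084] 0.71
scene paddle_press [ 0.605 -0.023  0.123] 0.78
scene wax_jar [0.611 0.304 0.056] 0.85
scene wax_jar [ 0.357 -0.18   0.093] 0.73
scene bottle [ 0.357 -0.181  0.092] 0.67
scene brush [0.793 0.178 0.012] 0.56
side control_box [0.436 0.311 0.061] 0.68
side start_top [0.443 0.243 0.078] 0.54
side polisher [ 0.61  -0.09   0.072] 0.6
side polisher [0.589 0.322 0.057] 0.5
side pad [ 0.652 -0.255  0.16 ] 0.69
side paddle_press [ 0.603 -0.019  0.125] 0.78
side paddle_press [0.771 0.187 0.016] 0.59
side wax_jar [0.59  0.32  0.056] 0.84
side bottle [ 0.342 -0.17   0.093] 0.86
side brush [0.77  0.187 0.019] 0.94
0.9 [[ 0.92   0.392 -0.   ]
 [ 0.392 -0.92  -0.   ]
 [-0.     0.    -1.   ]]
```

View pics/scene1.png

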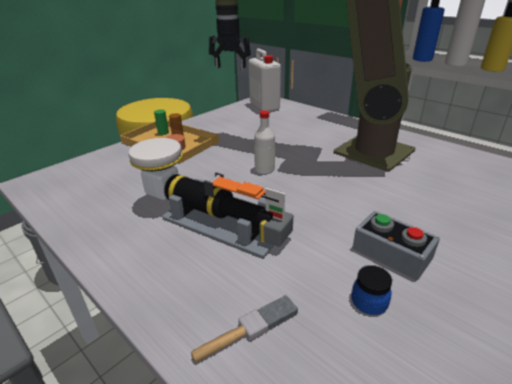

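View pics/side1.png

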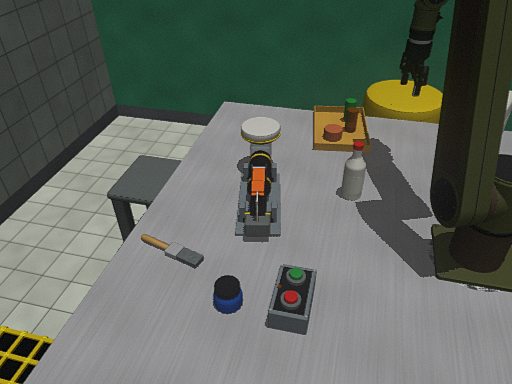

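The scene shows the box with green START at about (382,222), the jar at (372,290) and the paddle at (240,188). The side view agrees: START (296,272), paddle (258,180), bottle (353,178). The detections match. I'll turn the tool across the polisher and close the fingers first.

>>> drive_tool:
  steps:
    - {"turn": -8.2, "grip": 0, "dz": -2}
    - {"turn": -8.2, "grip": 0, "dz": -2}
    - {"turn": -8.2, "grip": 0, "dz": -2}
    - {"turn": -8.2, "grip": 0, "dz": -2}
    - {"turn": -8.2, "grip": 0, "dz": -2}
    - {"turn": -8.2, "grip": 0, "dz": -2}
    - {"turn": -8.2, "grip": 0, "dz": -2}
    - {"turn": -8.2, "grip": 0, "dz": -2}
    - {"turn": -8.2, "grip": 0, "dz": -2}
    - {"turn": -8.2, "grip": 0, "dz": -2}

```text
schema error: expected keys dx, dy, dz, turn, grip
```

>>> drive_tool:
  steps:
    - {"dx": 32, "dy": 21, "grip": 0}
    - {"dx": 32, "dy": 21, "grip": 0}
    - {"dx": 32, "dy": 21, "grip": 0}
    - {"dx": 32, "dy": 21, "grip": 0}
    - {"dx": 32, "dy": 21, "grip": 0}
    - {"dx": 32, "dy": 21, "grip": 0}
    - {"dx": 32, "dy": 21, "grip": 0}
    - {"dx": 32, "dy": 21, "grip": 0}
    - {"dx": 32, "dy": 21, "grip": 0}
    - {"dx": 32, "dy": 21, "grip": 0}

```text
schema error: expected keys dx, dy, dz, turn, grip
```

>>> drive_tool:
  steps:
    - {"dx": 0, "dy": 0, "dz": -2, "turn": -8.2, "grip": 0}
    - {"dx": 0, "dy": 0, "dz": -2, "turn": -8.2, "grip": 0}
    - {"dx": 0, "dy": 0, "dz": -2, "turn": -8.2, "grip": 0}
    - {"dx": 0, "dy": 0, "dz": -2, "turn": -8.2, "grip": 0}
    - {"dx": 0, "dy": 0, "dz": -2, "turn": -8.2, "grip": 0}
    - {"dx": 0, "dy": 0, "dz": -2, "turn": -8.2, "grip": 0}
    - {"dx": 0, "dy": 0, "dz": -2, "turn": -8.2, "grip": 0}
    - {"dx": 0, "dy": 0, "dz": -2, "turn": -8.2, "grip": 0}
    - {"dx": 0, "dy": 0, "dz": -2, "turn": -8.2, "grip": 0}
    - {"dx": 0, "dy": 0, "dz": -2, "turn": -8.2, "grip": 0}

```text
time: 1.9
eef_pos: [0.2058, -0.483, 0.2764]
eef_rot: [[-0.266, 0.964, 0.0], [0.964, 0.266, -0.0], [-0.0, 0.0, -1.0]]
contact_force: [-0.5, -0.1, -0.0]
opening: 0.0003
finger_force: 0.0
```

>>> drive_tool:
  steps:
    - {"dx": 32, "dy": 21, "dz": 0, "turn": 0, "grip": 0}
    - {"dx": 32, "dy": 21, "dz": 0, "turn": 0, "grip": 0}
    - {"dx": 32, "dy": 21, "dz": 0, "turn": 0, "grip": 0}
    - {"dx": 32, "dy": 21, "dz": 0, "turn": 0, "grip": 0}
    - {"dx": 32, "dy": 21, "dz": 0, "turn": 0, "grip": 0}
    - {"dx": 32, "dy": 21, "dz": 0, "turn": 0, "grip": 0}
    - {"dx": 32, "dy": 21, "dz": 0, "turn": 0, "grip": 0}
    - {"dx": 32, "dy": 21, "dz": 0, "turn": 0, "grip": 0}
    - {"dx": 32, "dy": 21, "dz": 0, "turn": 0, "grip": 0}
    - {"dx": 32, "dy": 21, "dz": 0, "turn": 0, "grip": 0}
    - {"dx": 32, "dy": 21, "dz": 0, "turn": 0, "grip": 0}
    - {"dx": 32, "dy": 21, "dz": 0, "turn": 0, "grip": 0}

```text
time: 3.1
eef_pos: [0.3495, -0.0451, 0.2766]
eef_rot: [[-0.26, 0.966, 0.001], [0.966, 0.26, -0.0], [-0.0, 0.001, -1.0]]
contact_force: [0.8, 0.2, -0.4]
opening: -0.0
finger_force: 0.0
```

>>> drive_tool:
  steps:
    - {"dx": 34, "dy": 22, "dz": 0, "turn": 0, "grip": 0}
    - {"dx": 34, "dy": 22, "dz": 0, "turn": 0, "grip": 0}
    - {"dx": 34, "dy": 22, "dz": 0, "turn": 0, "grip": 0}
    - {"dx": 34, "dy": 22, "dz": 0, "turn": 0, "grip": 0}
    - {"dx": 34, "dy": 22, "dz": 0, "turn": 0, "grip": 0}
    - {"dx": 34, "dy": 22, "dz": 0, "turn": 0, "grip": 0}
    - {"dx": 0, "dy": 0, "dz": 0, "turn": 0, "grip": 0}

```text
time: 3.8
eef_pos: [0.4254, 0.1889, 0.2761]
eef_rot: [[-0.265, 0.964, 0.002], [0.964, 0.265, 0.002], [0.002, 0.002, -1.0]]
contact_force: [-0.7, -1.1, -0.1]
opening: 0.0001
finger_force: 0.0
```

Run:
```python
from h import *
look('wrist',['start_top','control_box','paddle_press','wax_jar','pad'],'w1.png')
look('scene',['paddle_press']); print(state()['eef_pos'],state()['joints'])
```

```text
wrist start_top [0.443 0.23  0.084] 0.92
wrist control_box [0.438 0.283 0.059] 0.88
wrist paddle_press [0.756 0.188 0.016] 0.65
wrist paddle_press [0.446 0.231 0.083] 0.55
wrist wax_jar [0.587 0.304 0.064] 0.65
scene paddle_press [ 0.607 -0.026  0.12 ] 0.57
scene paddle_press [0.612 0.305 0.054] 0.25
[0.42337405 0.18367046 0.2764892 ] [ 4.09376760e-01  1.42662439e-01 -2.37323388e-01  1.19071324e+00
 -8.53700885e-05  1.71860458e+00]
```

View pics/w1.png

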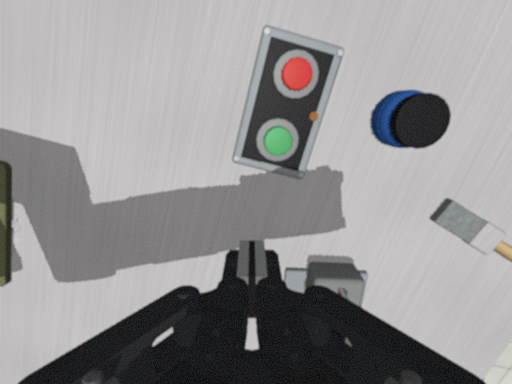

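The wrist view shows green START at (278,141), red at (297,73), and the polisher's end at (335,280). Next I'll triangulate the green cap by colour and get the polisher's line from the scene and side views.

Run:
```python
from h import *
def ray(p,u,s=None):
    f=192/np.tan(np.radians(p['fovy']/2)); d=np.array([(u[0]-p['cx'])/f,(u[1]-p['cy'])/f,1])
    if 'hand_eye' in p:
        H=np.array(p['hand_eye']);R=np.array(s['eef_rot']);return R@H[:3,3]+np.array(s['eef_pos']),R@H[:3,:3]@d
    R=cv2.Rodrigues(np.array(p['rvec'],float))[0]; return -R.T@np.array(p['tvec']).ravel(),R.T@d
def blob(img,lo,hi,roi,nb=1):
    m=cv2.inRange(cv2.cvtColor(img,cv2.COLOR_BGR2HSV),lo,hi); k=np.zeros_like(m); x0,x1,y0,y1=roi; k[y0:y1,x0:x1]=m[y0:y1,x0:x1]
    return k
def tri(rs):
    A=0;b=0
    for o,d in rs:
        d=d/np.linalg.norm(d);M=np.eye(3)-np.outer(d,d);A=A+M;b=b+M@o
    return np.linalg.solve(A,b)
s=state();P={c:optics.snapshot(c) for c in ['wrist','scene','side']}
g={};roi={'wrist':(240,320,100,180),'scene':(365,400,205,240),'side':(280,312,260,290)}
for c in P:
    y,x=np.nonzero(blob(P[c]['frame'],(45,100,40),(85,255,255),roi[c]));g[c]=(x.mean(),y.mean());print(c,len(x),g[c])
R={c:ray(P[c],g[c],s) for c in P}
print('green',tri(R.values()))
for c in R:
    o,d=R[c]; print(c,np.round(o+d*(0.08-o[2])/d[2],4))
for c,r in {'scene':(200,275,165,205),'side':(240,280,155,210)}.items():
    k=blob(P[c]['frame'],(5,180,120),(18,255,255),r); y,x=np.nonzero(k); print(c,len(x),x.min(),x.max(),y.min(),y.max())
a=P['scene']['frame'][130:260,120:310];b=P['side']['frame'][110:245,200:320]
cv2.imwrite('pics/pol.png',np.hstack([cv2.resize(a,(480,328)),cv2.resize(b,(292,328))]))
```

```text
wrist 609 (np.float64(281.2134646962233), np.float64(135.50903119868636))
scene 123 (np.float64(382.349593495935), np.float64(219.39837398373984))
side 132 (np.float64(295.67424242424244), np.float64(273.4318181818182))
green [0.44265329 0.23816042 0.0769786 ]
wrist [0.4431 0.2376 0.08  ]
scene [0.4448 0.2386 0.08  ]
side [0.4419 0.2432 0.08  ]
scene 477 213 264 177 197
side 324 251 264 168 195
```

View pics/pol.png

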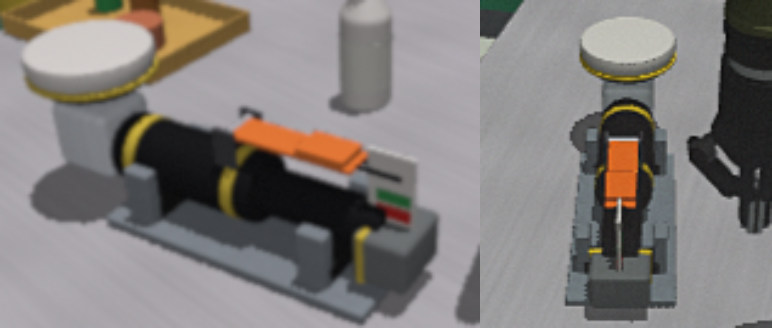

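Press pad: scene view around (251,190), side view around (258,187); the gauge plate lies towards +y. Now to the spot above START.

>>> drive_tool:
  steps:
    - {"dx": 16, "dy": 11, "dz": 10, "turn": 0, "grip": 0}
    - {"dx": 16, "dy": 11, "dz": 20, "turn": 0, "grip": 0}
    - {"dx": 15, "dy": 12, "dz": 30, "turn": 0, "grip": 0}
    - {"dx": 0, "dy": 0, "dz": 35, "turn": 0, "grip": 0}
    - {"dx": 0, "dy": 0, "dz": 35, "turn": 0, "grip": 0}
    - {"dx": 0, "dy": 0, "dz": 20, "turn": 0, "grip": 0}
    - {"dx": 0, "dy": 0, "dz": 0, "turn": 0, "grip": 0}
    - {"dx": 0, "dy": 0, "dz": 0, "turn": 0, "grip": 0}

```text
time: 5.15
eef_pos: [0.4443, 0.2394, 0.1261]
eef_rot: [[-0.26, 0.965, -0.001], [0.965, 0.26, -0.0], [0.0, -0.001, -1.0]]
contact_force: [1.2, 0.2, 0.4]
opening: 0.0002
finger_force: 0.0
```

Run:
```python
from h import *
def ray(p,u):
    f=192/np.tan(np.radians(p['fovy']/2)); d=np.array([(u[0]-p['cx'])/f,(u[1]-p['cy'])/f,1])
    R=cv2.Rodrigues(np.array(p['rvec'],float))[0]; return -R.T@np.array(p['tvec']).ravel(),R.T@d
a=optics.snapshot('scene');b=optics.snapshot('side')
for p,u in ((a,(251,189.5)),(b,(258.4,187))):
    o,d=ray(p,u);print(np.round(o+d*(.13-o[2])/d[2],3))
# pad centre: white disc top z=.165
for p,u in ((a,(120+89*190/480,130+55*130/328)),(b,(200+149*120/292,110+45*135/328))):
    o,d=ray(p,u);print('pad',np.round(o+d*(.165-o[2])/d[2],3))
t=np.array([*state()['eef_pos']]);print(t)
cv2.imwrite('pics/btn.png',np.hstack([cv2.resize(a['frame'][130:290,330:470],(350,400)),cv2.resize(b['frame'][180:340,230:370],(350,400))]))
```

```text
[ 0.602 -0.001  0.13 ]
[0.594 0.002 0.13 ]
pad [ 0.673 -0.259  0.165]
pad [ 0.65  -0.257  0.165]
[0.44538166 0.23978947 0.12751664]
```

View pics/btn.png

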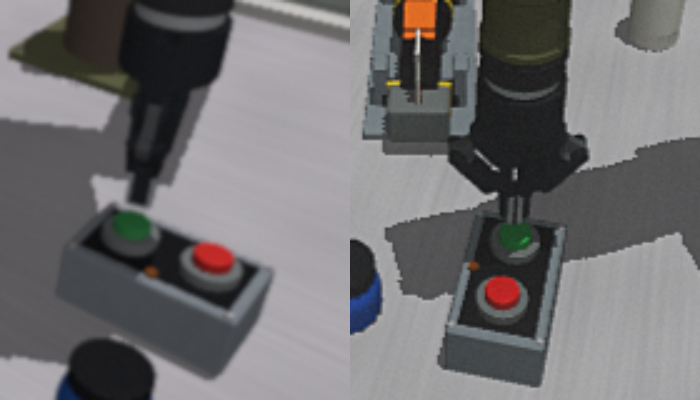

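The fingertips are centred over the green cap in both views. Descending.

>>> drive_tool:
  steps:
    - {"dx": 0, "dy": 0, "dz": 6, "turn": 0, "grip": 0}
    - {"dx": 0, "dy": 0, "dz": 6, "turn": 0, "grip": 0}
    - {"dx": 0, "dy": 0, "dz": 4, "turn": 0, "grip": 0}
    - {"dx": 0, "dy": 0, "dz": 3, "turn": 0, "grip": 0}
    - {"dx": 0, "dy": 0, "dz": 0, "turn": 0, "grip": 0}

```text
time: 5.75
eef_pos: [0.444, 0.2387, 0.107]
eef_rot: [[-0.26, 0.966, -0.001], [0.966, 0.26, -0.0], [-0.0, -0.001, -1.0]]
contact_force: [-1.1, -0.9, 1.4]
opening: -0.0004
finger_force: 0.8
```

>>> drive_tool:
  steps:
    - {"dx": 0, "dy": 0, "dz": 2, "turn": 0, "grip": 0}
    - {"dx": 0, "dy": 0, "dz": 2, "turn": 0, "grip": 0}
    - {"dx": 0, "dy": 0, "dz": 0, "turn": 0, "grip": 0}

```text
time: 6.05
eef_pos: [0.4441, 0.2388, 0.1034]
eef_rot: [[-0.26, 0.966, 0.0], [0.966, 0.26, -0.0], [-0.0, -0.0, -1.0]]
contact_force: [-1.9, -0.6, 2.9]
opening: -0.0
finger_force: 2.1
```

>>> drive_tool:
  steps:
    - {"dx": 0, "dy": 0, "dz": 2, "turn": 0, "grip": 0}
    - {"dx": 0, "dy": 0, "dz": 2, "turn": 0, "grip": 0}
    - {"dx": 0, "dy": 0, "dz": 0, "turn": 0, "grip": 0}

```text
time: 6.35
eef_pos: [0.4442, 0.2389, 0.1009]
eef_rot: [[-0.26, 0.966, 0.001], [0.966, 0.26, 0.0], [0.0, 0.001, -1.0]]
contact_force: [-4.7, -3.3, 15.6]
opening: 0.0005
finger_force: 8.0
```

>>> drive_tool:
  steps:
    - {"dx": 0, "dy": 0, "dz": 1, "turn": 0, "grip": 0}
    - {"dx": 0, "dy": 0, "dz": 0, "turn": 0, "grip": 0}
    - {"dx": 0, "dy": 0, "dz": 0, "turn": 0, "grip": 0}

```text
time: 6.65
eef_pos: [0.4443, 0.2389, 0.1008]
eef_rot: [[-0.26, 0.966, 0.001], [0.966, 0.26, 0.001], [0.0, 0.001, -1.0]]
contact_force: [-6.3, -3.3, 22.5]
opening: 0.0001
finger_force: 11.3
```

Button bottomed at 22 N. Releasing upward, then moving to a viewing place near the paddle.

>>> drive_tool:
  steps:
    - {"dx": 0, "dy": 0, "dz": -10, "turn": 0, "grip": 0}
    - {"dx": 0, "dy": 0, "dz": -25, "turn": 0, "grip": 0}
    - {"dx": 0, "dy": 0, "dz": -35, "turn": 0, "grip": 0}
    - {"dx": 0, "dy": 0, "dz": -40, "turn": 0, "grip": 0}
    - {"dx": -10, "dy": 0, "dz": -40, "turn": 0, "grip": 0}
    - {"dx": -25, "dy": 6, "dz": 0, "turn": 0, "grip": 0}
    - {"dx": -40, "dy": 10, "dz": 0, "turn": 0, "grip": 0}
    - {"dx": -40, "dy": 10, "dz": 0, "turn": 0, "grip": 0}

```text
time: 7.45
eef_pos: [0.5002, 0.1341, 0.2486]
eef_rot: [[-0.262, 0.965, 0.002], [0.965, 0.262, 0.001], [0.0, 0.002, -1.0]]
contact_force: [-0.0, 0.6, 0.2]
opening: 0.0002
finger_force: 0.0
```

>>> drive_tool:
  steps:
    - {"dx": -40, "dy": 10, "dz": 0, "turn": 0, "grip": 0}
    - {"dx": -40, "dy": 10, "dz": 0, "turn": 0, "grip": 0}
    - {"dx": -40, "dy": 10, "dz": 0, "turn": 0, "grip": 0}
    - {"dx": -40, "dy": 12, "dz": 0, "turn": 0, "grip": 0}
    - {"dx": -30, "dy": 10, "dz": 0, "turn": 0, "grip": 0}
    - {"dx": -22, "dy": 6, "dz": 0, "turn": 0, "grip": 0}
    - {"dx": 0, "dy": 0, "dz": 0, "turn": 0, "grip": 0}
    - {"dx": 0, "dy": 0, "dz": 0, "turn": 0, "grip": 0}

```text
time: 8.25
eef_pos: [0.6103, -0.0551, 0.2476]
eef_rot: [[-0.259, 0.966, -0.001], [0.966, 0.259, 0.001], [0.001, -0.001, -1.0]]
contact_force: [-0.0, 0.1, -0.3]
opening: -0.0001
finger_force: 0.0
```

Run:
```python
from h import *
look('wrist',['paddle_press','start_top'],'w2.png')
s=state(); print(s['eef_pos'])
```

```text
wrist paddle_press [ 0.605 -0.021  0.123] 0.81
[ 0.60981342 -0.05391922  0.24823917]
```

View pics/w2.png

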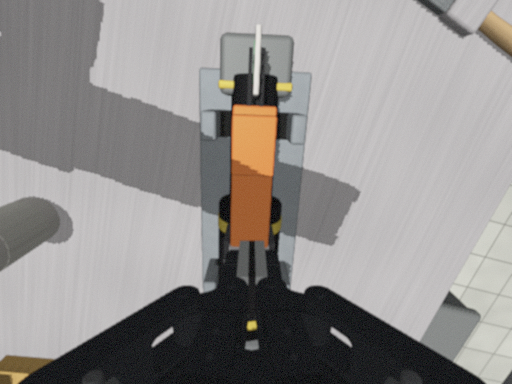

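The wrist view shows the raised orange press pad spanning rows 108–175, with its centre at about (254,142) and the gauge plate above it; the tool is well aligned with the polisher.

Run:
```python
from h import *
s=state();p=optics.snapshot('wrist');f=192/np.tan(np.radians(p['fovy']/2));H=np.array(p['hand_eye'])
for u in [(254,142),(254,112),(254,175)]:
    d=H[:3,:3]@np.array([(u[0]-p['cx'])/f,(u[1]-p['cy'])/f,1]);o=H[:3,3]
    R=np.array(s['eef_rot']);t=np.array(s['eef_pos']);z=(0.13-t[2]-(R@o)[2])/(R@d)[2]
    q=o+d*z;print('tool',np.round(q,4),'world',np.round(R@q+t,4))
```

```text
tool [0.0504 0.0029 0.1183] world [ 0.5994 -0.0045  0.13  ]
tool [0.0739 0.0028 0.1183] world [0.5932 0.0182 0.13  ]
tool [0.0226 0.003  0.1183] world [ 0.6067 -0.0313  0.13  ]
```

>>> drive_tool:
  steps:
    - {"dx": 17, "dy": 1, "dz": 10, "turn": 0, "grip": 0}
    - {"dx": 17, "dy": 1, "dz": 10, "turn": 0, "grip": 0}
    - {"dx": 16, "dy": 1, "dz": 15, "turn": 0, "grip": 0}
    - {"dx": 0, "dy": 0, "dz": 20, "turn": 0, "grip": 0}
    - {"dx": 0, "dy": 0, "dz": 20, "turn": 0, "grip": 0}
    - {"dx": 0, "dy": 0, "dz": 10, "turn": 0, "grip": 0}
    - {"dx": 0, "dy": 0, "dz": 0, "turn": 0, "grip": 0}
    - {"dx": 0, "dy": 0, "dz": 0, "turn": 0, "grip": 0}

```text
time: 9.25
eef_pos: [0.6005, -0.0057, 0.1639]
eef_rot: [[-0.261, 0.965, 0.001], [0.965, 0.261, 0.0], [-0.0, 0.001, -1.0]]
contact_force: [0.3, -1.0, -0.1]
opening: 0.0
finger_force: 0.0
```

>>> drive_tool:
  steps:
    - {"dx": 0, "dy": 0, "dz": 3, "turn": 0, "grip": 0}
    - {"dx": 0, "dy": 0, "dz": 3, "turn": 0, "grip": 0}
    - {"dx": 0, "dy": 0, "dz": 3, "turn": 0, "grip": 0}
    - {"dx": 0, "dy": 0, "dz": 2, "turn": 0, "grip": 0}
    - {"dx": 0, "dy": 0, "dz": 0, "turn": 0, "grip": 0}
    - {"dx": 0, "dy": 0, "dz": 0, "turn": 0, "grip": 0}

```text
time: 9.85
eef_pos: [0.6007, -0.0059, 0.1528]
eef_rot: [[-0.26, 0.966, 0.001], [0.966, 0.26, 0.0], [-0.0, 0.001, -1.0]]
contact_force: [-0.8, 1.5, 4.8]
opening: -0.0
finger_force: 1.9
```

>>> drive_tool:
  steps:
    - {"dx": 0, "dy": 0, "dz": 2, "turn": 0, "grip": 0}
    - {"dx": 0, "dy": 0, "dz": 2, "turn": 0, "grip": 0}
    - {"dx": 0, "dy": 0, "dz": 2, "turn": 0, "grip": 0}
    - {"dx": 0, "dy": 0, "dz": 2, "turn": 0, "grip": 0}
    - {"dx": 0, "dy": 0, "dz": 2, "turn": 0, "grip": 0}
    - {"dx": 0, "dy": 0, "dz": 2, "turn": 0, "grip": 0}
    - {"dx": 0, "dy": 0, "dz": 0, "turn": 0, "grip": 0}
    - {"dx": 0, "dy": 0, "dz": 0, "turn": 0, "grip": 0}

```text
time: 10.65
eef_pos: [0.6007, -0.0056, 0.1411]
eef_rot: [[-0.26, 0.966, 0.001], [0.966, 0.26, 0.001], [0.0, 0.001, -1.0]]
contact_force: [-0.2, 2.1, 8.6]
opening: 0.0005
finger_force: 4.1
```

Run:
```python
from h import *
p=optics.snapshot('scene');s=state();print(s['eef_pos'],s['contact_force'],s['time'])
cv2.imwrite('pics/g.png',cv2.resize(p['frame'][150:250,200:310],(770,600)[:2],interpolation=cv2.INTER_CUBIC))
```

```text
[ 0.60068432 -0.0056511   0.14106671] [-1.60921151  1.3521623   8.04412346] 10.7
```

View pics/g.png

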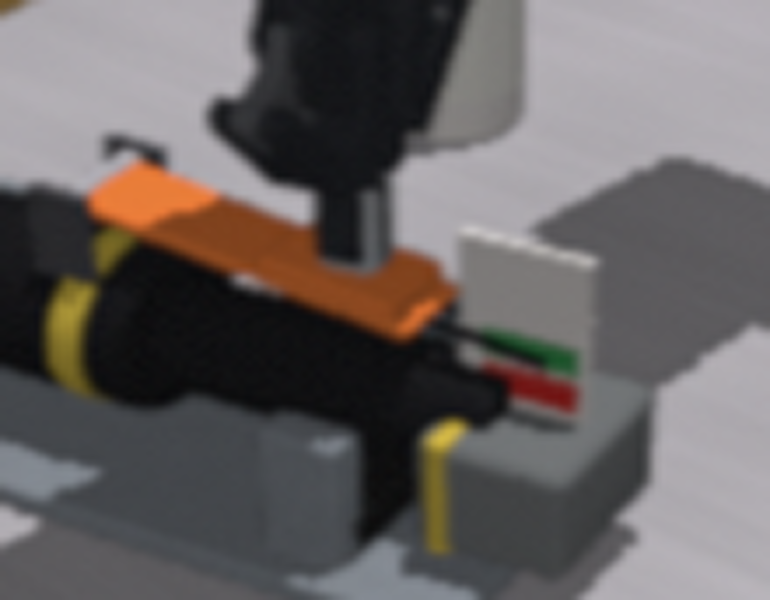

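The pointer tip (545,362) lies in the green band (rows 335–370), and force and depth both indicate half travel. I'll hold for over a second.

>>> drive_tool:
  steps:
    - {"dx": 0, "dy": 0, "dz": 0, "turn": 0, "grip": 0}
    - {"dx": 0, "dy": 0, "dz": 0, "turn": 0, "grip": 0}
    - {"dx": 0, "dy": 0, "dz": 0, "turn": 0, "grip": 0}
    - {"dx": 0, "dy": 0, "dz": 0, "turn": 0, "grip": 0}
    - {"dx": 0, "dy": 0, "dz": 0, "turn": 0, "grip": 0}
    - {"dx": 0, "dy": 0, "dz": 0, "turn": 0, "grip": 0}
    - {"dx": 0, "dy": 0, "dz": 0, "turn": 0, "grip": 0}
    - {"dx": 0, "dy": 0, "dz": 0, "turn": 0, "grip": 0}
    - {"dx": 0, "dy": 0, "dz": 0, "turn": 0, "grip": 0}
    - {"dx": 0, "dy": 0, "dz": 0, "turn": 0, "grip": 0}
    - {"dx": 0, "dy": 0, "dz": 0, "turn": 0, "grip": 0}
    - {"dx": 0, "dy": 0, "dz": 0, "turn": 0, "grip": 0}

```text
time: 11.9
eef_pos: [0.6007, -0.0056, 0.1411]
eef_rot: [[-0.26, 0.966, 0.001], [0.966, 0.26, 0.001], [0.0, 0.001, -1.0]]
contact_force: [-1.2, 2.5, 8.2]
opening: -0.0003
finger_force: 4.1
```

```bash
python3 -c "
from workcell import robot,state
s=state();print(s['eef_pos'],s['contact_force']);print(robot.finish_job())"
```

```text
[ 0.60069149 -0.00564556  0.14112389] [-1.17382831  2.49184263  8.15298911]
the job is handed in; nothing more can be done
None
```

I pressed START to its stop and released it, then handed the job in at about 12 s with the fingertips holding the paddle at about 8 N, 14 mm down, pointer in the green; no verdict was returned.

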